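Seat a sensor probe in the wide well of a dry block

ROBOT

A 6-joint arm with a two-finger parallel gripper is mounted at the origin on a cart in front of the work surface, level with it; the furniture and walls round the work are solid. World frame = base frame: x ahead of the robot, y to its left, z up, the work surface at z = 0. Lengths are in m, angles in rad, forces in N, time in s.
With the tool pointing down it reaches from about 0.35 to 0.85 m from the base axis. Payload 8.1 kg.
Tool frame: the origin (TCP) lies midway between the tips of the shut fingers; the grasp point (between the pads) lies 19 mm behind it; z points along the fingers, y is the line along which they close (so a half turn about z gives the same grasp; the last joint's range is limited). The gripper opens to 93 mm and grips with 3 to 60 N. Pads are 15 mm wide; open, the fingers measure 128 mm over their backs; the gripper's body (75 mm by 188 mm) begins 65 mm behind the grasp point.
Start: joints at [1.151, 0.13, 1.488, -0, 1.523, -0.085], TCP at [0.197, 0.567, 0.219] pointing down, gripper open.
Joint ranges: [-2.96, 2.96], [-0.89, 2.26], [0.02, 2.5], [-1.34, 4.48], [0, 2.73], [-2.66, 2.66]. Speed limits (rad/s): [2.39, 2.39, 2.79, 3.14, 3.14, 3.14].

INTERFACE

Orientations are given as a rotation vector (axis times angle).
In Python, from plant import read_state, read_camera, camera_model, close_job gives the robot as it stands. The module is installed in compiled form; this text tells all that it offers.
- The arm moves only by the tool carry_out, never from a script. Its argument "moves" is a list of rows, each an object of numbers: "jaw": the finger opening in m, from 0 to 0.093; "dx", "dy", "dz": the shift along the tool's x, y, z in m; "yaw": the turn about the tool's z in rad. In form: [{"jaw": .., "dx": .., "dy": .., "dz": .., "yaw": ..}, ...]. A call has 1 to 8 rows; each row shifts and turns the commanded pose from where the row before left it, along the tool's axes as they then stand; what a row does not reach is not made up. A row lasts 1/8 s, in which the tool goes at most 62.5 mm and 10.7 degrees, less where a joint would pass 70% of its speed; a pose out of reach is approached as far as the arm can. A call is refused whole if a number of a shift passes 0.0625 or a number of a turn 0.188, either way. A call with a gripper value outside its range is refused whole. The fingers move at their own pace and stop on an object; "grip_force" is the grip in N (left out, the last holds). Time passes only in rows, so rows that do not move let the fingers close. It gives the time, the measured TCP pose, the force, the opening and the grip force at its end, in the units of the state.
- read_state(): the state, without advancing time (a new reading comes with each control period).
- read_camera(name): name is "scene" or "top"; returns the picture (400x640x3 uint8, red, green, blue); there is no depth.
- camera_model(name): a dict with "camera_matrix" (3x3 intrinsics, pixels), "view" (4x4, takes a point from world to camera coordinates). Camera axes: x right, y up, looking along -z (the intrinsics and any distortion apply to the point x, -y, -z); pixel columns grow to the right and rows downward; lengths in m; the calibration is good to about 2 mm. A picture is of the moment at which its call begins. camera_model takes no time and is no camera call.
- close_job(): hands the job in; it is judged then, once.
The state is a dict: "t": time; "q": joint angles; "dq": joint speeds; "joint_torque": joint torques, N m; "tool_pos": TCP position; "orientation": TCP orientation; "force": force on the tool from outside, world axes, zero at the start; "wrist_torque": the same for the moment, N m; "opening": finger opening in m; "gripper_force": force on a finger pad.
Only numpy, scipy, OpenCV 4.12 (cv2) and the standard library are available. Lean on these libraries where they do the work, as an engineer would, in place of code of your own. Each camera call takes 0.05 s, during which the arm holds its last target. There are 200 camera calls.

TASK

Take the flanged sensor probe out of its white dock and put it into the metal block that has one single wide well in its top (not the block with four narrow holes). Lower it upright, tip into the well, until its flange lies flat on the top of the block, and only then let go.

Things in the scene. Friction and masses are not known exactly. Their poses are not given: they have to be found in the camera images.
- probe: Loose sensor probe, round about z, upright in the dock. Steel rod 10 mm in diameter, 50 mm long, tapered tip; above it a steel flange 56 mm in diameter, 5 mm thick; on that a grey round handle 24 mm in diameter, 50 mm long (grasp this from above, any yaw). 0.08 to 0.17 kg. Origin: on the axis at the flange's underside; z up: tip at -50 mm, handle from +5 to +55 mm.
- dock: Fixed white block 66 x 66 mm on a black 76 x 76 mm base, 60 mm high in all, with one 16 mm hole, 54 mm deep, in the middle of its top; the probe hangs in it, flange resting on the top. Origin: centre of its underside, z up.
- wide_block: The right metal block, fixed, 90 x 80 mm and 68 mm high, with one single wide hole in its top. A second block of the same size and metal, with four narrow 7 mm holes, is the wrong one; either can stand to the left. Origin: centre of its underside, z up.
- well_mouth (a point): Centre of the wide well's mouth, level with the top face of the right block. The well is a vertical bore 27 mm in diameter and 54 mm deep with a small chamfer. The flange is wider than the well and comes to rest on the block's top; the probe's origin is then at the height of this point. z up.

How it is judged:
By the outcome, as a careful person would: the job done as asked, in the order asked, and still so for the second after the job is handed in, with the robot touching nothing.
It also fails if it takes over 38 s, if anything falls off the work surface, if the arm or the gripper's body presses on something with over 40 N, if the wrist force passes 120 N, or if a joint passes its speed limit or range.

## Working session

There is one attempt and no reset: what is moved stays moved. The work goes in short steps, Python scripts to look and compute and a tool call to move; the robot and the scene stay as the last step left them, time stands still between calls to the robot, and variables do not carry over. Pictures are saved under pics/ and viewed, at most 10 in all, crops included, and the job is handed in when it is done.

Besides the shell and the picture viewer there is one more tool, called after "Request:" as a command line: name --argument value ..., lists and objects as JSON in quotes. carry_out: Moves the arm, as the interface text tells. Its arguments: {"type":"object","properties":{"moves":{"type":"array","items":{"type":"object","properties":{"jaw":{"type":"number"},"dx":{"type":"number"},"dy":{"type":"number"},"dz":{"type":"number"},"yaw":{"type":"number"}}}},"grip_force":{"type":"number"}},"required":["moves"]}

```bash
mkdir -p pics
python3 - <<'E'
from plant import *
import cv2
for n in("scene","top"):
    cv2.imwrite(f"pics/{n}0.png",read_camera(n)[:,:,::-1]); m=camera_model(n); print({k:(v.round(4).tolist() if hasattr(v,'round') else v) for k,v in m.items()})
s=read_state();print(s)
E
```

```text
{'camera_matrix': [[479.88, 0.0, 319.334], [0.0, 479.88, 201.5543], [0.0, 0.0, 1.0]], 'view': [[0.7852, -0.6191, 0.0102, -0.3983], [0.4476, 0.5788, 0.6817, -0.2652], [-0.4279, -0.5307, 0.7316, -0.8391], [0.0, 0.0, 0.0, 1.0]]}
{'camera_matrix': [[472.0712, 0.0, 320.9154], [0.0, 472.0712, 190.6314], [0.0, 0.0, 1.0]], 'view': [[0.0029, -0.9998, -0.0177, -0.0142], [0.995, 0.0011, 0.0997, -0.5126], [-0.0997, -0.0179, 0.9949, -0.8938], [0.0, 0.0, 0.0, 1.0]]}
{'t': 0.1, 'q': array([ 1.15060346e+00,  1.31083998e-01,  1.48913414e+00,  3.89418538e-05,
        1.52297827e+00, -8.53688352e-02]), 'dq': array([ 0.00126649, -0.00172986, -0.00147791, -0.00165432,  0.00150891,
       -0.00051116]), 'joint_torque': array([ 6.43615131e-04, -5.61335421e+01, -4.93100166e+01,  7.69890659e-02,
        2.89891823e-02,  3.30309126e-05]), 'tool_pos': array([0.19690932, 0.56625206, 0.21771321]), 'orientation': array([-5.23416725e-01, -3.09723697e+00,  2.42349850e-03]), 'force': array([-0.06895817,  0.0101314 , -0.09741283]), 'wrist_torque': array([-0.03026361, -0.00947347, -0.01073355]), 'gripper_force': 0.0, 'opening': 0.09306620168694289}
```

View pics/scene0.png

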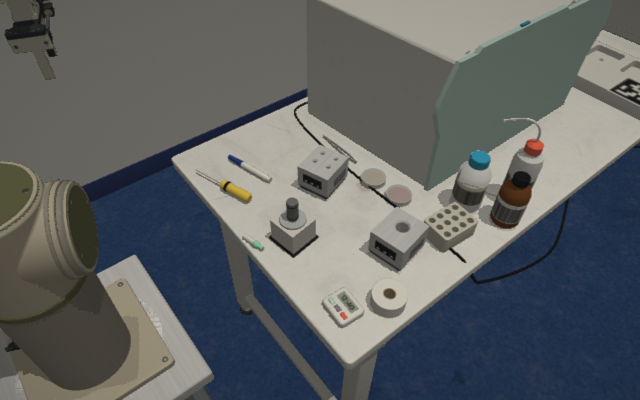

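View pics/top0.png

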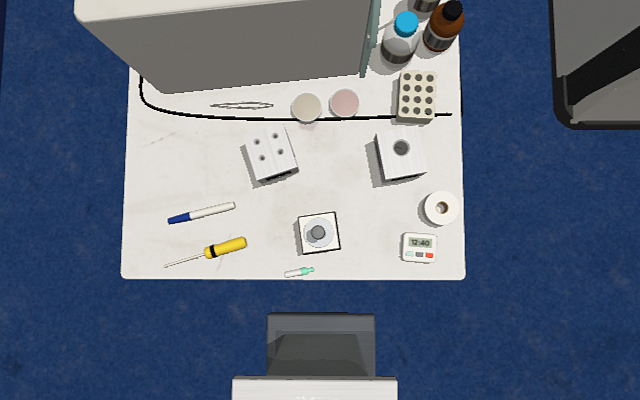

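The top view shows the probe handle at about (318,233) in the white dock and the single well at (401,148) in the right block. The wrong block, with four holes, is at (271,153). In the scene view the handle top is at (292,203) and the well at (403,227).

```bash
cat > h.py <<'E'
import numpy as np, cv2
from plant import *
def ray(n,u,v):
    m=camera_model(n);K=np.array(m["camera_matrix"]);V=np.array(m["view"])
    d=np.linalg.inv(K)@[u,v,1];d=d*[1,-1,-1];R=V[:3,:3];return -R.T@V[:3,3],R.T@d
def onz(n,u,v,z):
    o,d=ray(n,u,v);return o+d*(z-o[2])/d[2]
def proj(n,p):
    m=camera_model(n);c=np.array(m["view"])@[*p,1];c=c[:3]*[1,-1,-1];q=np.array(m["camera_matrix"])@c;return q[:2]/q[2]
E
python3 - <<'E'
from h import *
t=cv2.imread("pics/top0.png");s=cv2.imread("pics/scene0.png")
def blobs(im,x,y,r,th):
    g=cv2.cvtColor(im,6)[y-r:y+r,x-r:x+r];c,_=cv2.findContours((g<th).astype('uint8'),cv2.RETR_LIST,2)
    return [(np.round(np.array(cv2.minEnclosingCircle(k)[0])+[x-r,y-r],1),cv2.boundingRect(k)[2:],cv2.contourArea(k)) for k in c if cv2.contourArea(k)>40]
for th in(70,100,130): print(th,"handle",blobs(t,318,233,16,th),"well",blobs(t,401,148,14,th),"swell",blobs(s,403,227,12,th))
a=cv2.resize(t[205:260,290:345],(400,400),interpolation=2);b=cv2.resize(t[120:190,370:440],(400,400),interpolation=2)
cv2.imwrite("pics/c1.png",np.hstack([a,b]))
print(onz("top",318,233,.115),onz("scene",292,203,.115),onz("top",401,148,.068),onz("scene",403,227,.068))
E
```

```text
70 handle [] well [] swell []
100 handle [] well [(array([400.6, 147.6]), (14, 14), 117.0)] swell [(array([402., 227.]), (13, 9), 80.0)]
130 handle [(array([317.8, 232.1]), (13, 13), 112.0), (array([317.5, 232. ]), (14, 15), 139.5)] well [(array([400.5, 147.6]), (14, 14), 135.5)] swell [(array([402.2, 226.5]), (15, 11), 106.0)]
[ 0.4295192  -0.00990048  0.115     ] [ 0.42793606 -0.01308046  0.115     ] [ 0.58859369 -0.16333003  0.068     ] [ 0.58854256 -0.16446637  0.068     ]
```

View pics/c1.png

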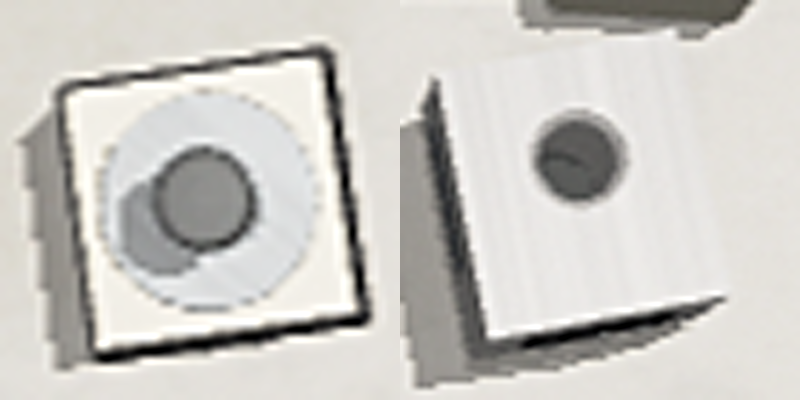

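Handle axis is at about (0.431, -0.010) and the well at about (0.5895, -0.163). First I square the tool, so that tool x = -world x, y = world y and z is down. Then I travel.

Request:
carry_out --moves '[{"yaw": -0.1675}, {"yaw": -0.1675}, {"dx": -0.022, "dy": -0.055}, {"dx": -0.022, "dy": -0.055}, {"dx": -0.022, "dy": -0.055}, {"dx": -0.022, "dy": -0.055}, {"dx": -0.022, "dy": -0.055}, {"dx": -0.022, "dy": -0.055}]'

```text
invalid input at $.moves[0]: expected keys jaw, dx, dy, dz, yaw
```

Request:
carry_out --moves '[{"jaw": 0.093, "dx": 0, "dy": 0, "dz": 0, "yaw": -0.1675}, {"jaw": 0.093, "dx": 0, "dy": 0, "dz": 0, "yaw": -0.1675}, {"jaw": 0.093, "dx": -0.022, "dy": -0.055, "dz": 0, "yaw": 0}, {"jaw": 0.093, "dx": -0.022, "dy": -0.055, "dz": 0, "yaw": 0}, {"jaw": 0.093, "dx": -0.022, "dy": -0.055, "dz": 0, "yaw": 0}, {"jaw": 0.093, "dx": -0.022, "dy": -0.055, "dz": 0, "yaw": 0}, {"jaw": 0.093, "dx": -0.022, "dy": -0.055, "dz": 0, "yaw": 0}, {"jaw": 0.093, "dx": -0.022, "dy": -0.055, "dz": 0, "yaw": 0}]'

```text
t: 1.1
tool_pos: [0.3293, 0.235, 0.2184]
orientation: [-0.001, 3.141, -0.0]
force: [1.7, -0.1, 0.4]
opening: 0.093
gripper_force: 0.0
```

Request:
carry_out --moves '[{"jaw": 0.093, "dx": -0.0203, "dy": -0.0489, "dz": 0, "yaw": 0}, {"jaw": 0.093, "dx": -0.0203, "dy": -0.0489, "dz": 0, "yaw": 0}, {"jaw": 0.093, "dx": -0.0203, "dy": -0.0489, "dz": 0, "yaw": 0}, {"jaw": 0.093, "dx": -0.0203, "dy": -0.0489, "dz": 0, "yaw": 0}, {"jaw": 0.08, "dx": -0.0203, "dy": -0.0489, "dz": 0, "yaw": 0}, {"jaw": 0.07, "dx": 0, "dy": 0, "dz": 0.03, "yaw": 0}, {"jaw": 0.07, "dx": 0, "dy": 0, "dz": 0.03, "yaw": 0}, {"jaw": 0.07, "dx": 0, "dy": 0, "dz": 0, "yaw": 0}]'

```text
t: 2.1
tool_pos: [0.4285, -0.0077, 0.156]
orientation: [-0.0, -3.136, -0.001]
force: [0.2, -0.0, -0.1]
opening: 0.07
gripper_force: 0.0
```

Run:
```python
from h import *
t=read_camera("scene");print(read_state()["tool_pos"])
cv2.imwrite("pics/s1.png",cv2.resize(t[100:300,180:480,::-1],(780,520),interpolation=2))
```

```text
[ 0.42974166 -0.00763921  0.15787923]
```

View pics/s1.png

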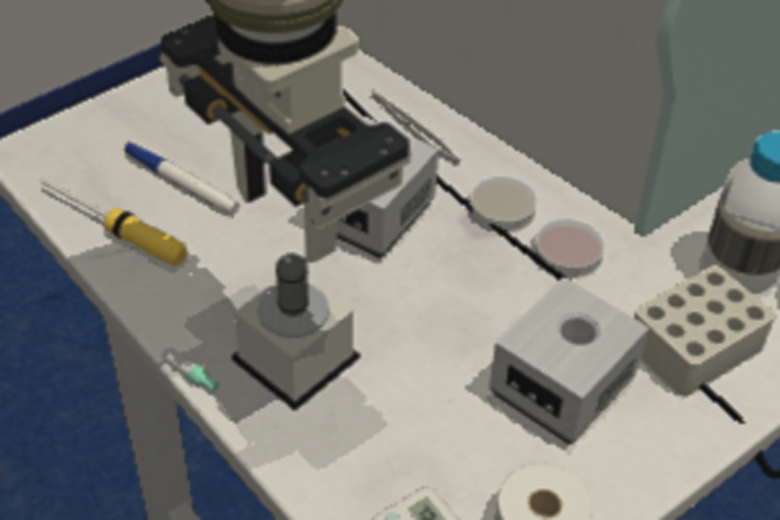

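The picture shows open fingers straddling the handle, whose top is at crop pixel (292,258). I descend and grip.

Request:
carry_out --moves '[{"jaw": 0.07, "dx": -0.001, "dy": -0.002, "dz": 0.02, "yaw": 0}, {"jaw": 0.07, "dx": 0, "dy": 0, "dz": 0.025, "yaw": 0}, {"jaw": 0.07, "dx": 0, "dy": 0, "dz": 0.02, "yaw": 0}, {"jaw": 0.07, "dx": 0, "dy": 0, "dz": 0.018, "yaw": 0}, {"jaw": 0.015, "dx": 0, "dy": 0, "dz": 0, "yaw": 0}, {"jaw": 0.015, "dx": 0, "dy": 0, "dz": 0, "yaw": 0}, {"jaw": 0.015, "dx": 0, "dy": 0, "dz": 0, "yaw": 0}, {"jaw": 0.015, "dx": 0, "dy": 0, "dz": 0, "yaw": 0}]' --grip_force 25

```text
t: 3.15
tool_pos: [0.4323, -0.0098, 0.0764]
orientation: [-0.0, 3.14, -0.0]
force: [0.4, 0.6, -0.3]
opening: 0.0346
gripper_force: 0.0
```

Request:
carry_out --moves '[{"jaw": 0.015, "dx": 0, "dy": 0, "dz": 0, "yaw": 0}, {"jaw": 0.015, "dx": 0, "dy": 0, "dz": 0, "yaw": 0}, {"jaw": 0.015, "dx": 0, "dy": 0, "dz": 0, "yaw": 0}, {"jaw": 0.015, "dx": 0, "dy": 0, "dz": 0, "yaw": 0}]'

```text
t: 3.65
tool_pos: [0.432, -0.0098, 0.0759]
orientation: [-0.0, 3.141, 0.0]
force: [-0.6, 1.9, 4.7]
opening: 0.0235
gripper_force: 25.0
```

Request:
carry_out --moves '[{"jaw": 0.015, "dx": 0, "dy": 0, "dz": -0.01, "yaw": 0}, {"jaw": 0.015, "dx": 0, "dy": 0, "dz": -0.015, "yaw": 0}, {"jaw": 0.015, "dx": 0, "dy": 0, "dz": -0.02, "yaw": 0}, {"jaw": 0.015, "dx": 0, "dy": 0, "dz": -0.02, "yaw": 0}, {"jaw": 0.015, "dx": 0, "dy": 0, "dz": -0.02, "yaw": 0}, {"jaw": 0.015, "dx": 0, "dy": 0, "dz": -0.01, "yaw": 0}, {"jaw": 0.015, "dx": 0, "dy": 0, "dz": 0, "yaw": 0}]'

```text
t: 4.53
tool_pos: [0.4324, -0.0098, 0.1717]
orientation: [-0.0, 3.14, -0.0]
force: [0.7, -0.7, -0.7]
opening: 0.0233
gripper_force: 25.0
```

Request:
carry_out --moves '[{"jaw": 0.015, "dx": -0.02, "dy": -0.02, "dz": 0, "yaw": 0}, {"jaw": 0.015, "dx": -0.03, "dy": -0.029, "dz": 0, "yaw": 0}, {"jaw": 0.015, "dx": -0.03, "dy": -0.029, "dz": 0, "yaw": 0}, {"jaw": 0.015, "dx": -0.03, "dy": -0.029, "dz": 0, "yaw": 0}, {"jaw": 0.015, "dx": -0.027, "dy": -0.026, "dz": 0, "yaw": 0}, {"jaw": 0.015, "dx": -0.02, "dy": -0.02, "dz": 0, "yaw": 0}, {"jaw": 0.015, "dx": 0, "dy": 0, "dz": 0, "yaw": 0}, {"jaw": 0.015, "dx": 0, "dy": 0, "dz": 0, "yaw": 0}]'

```text
t: 5.52
tool_pos: [0.5879, -0.1621, 0.1695]
orientation: [0.0, -3.14, -0.001]
force: [-0.6, -0.2, -0.8]
opening: 0.0239
gripper_force: 25.0
```

Run:
```python
from h import *
a=read_camera("scene");p=read_state()["tool_pos"];print(p)
cv2.imwrite("pics/s2.png",cv2.resize(a[130:280,310:510,::-1],(800,600),interpolation=2))
f=lambda q:((proj("scene",q)-[310,130]+.5)*4).round()
z=p[2]-.0159  # probe origin height
print("tip",f([p[0],p[1],z-.05]),"flange",f([p[0],p[1],z]),"well",f([.5895,-.163,.068]), [f([p[0]+.01,p[1],z]),f([p[0],p[1]+.01,z])])
```

```text
[ 0.58795605 -0.16195803  0.16985741]
tip [380. 340.] flange [395. 268.] well [373. 387.] [array([410., 259.]), array([379., 256.])]
```

View pics/s2.png

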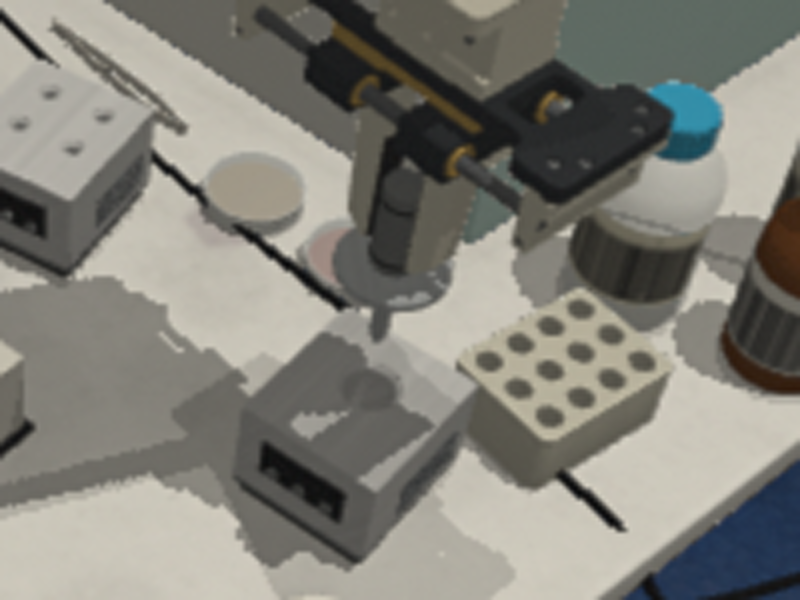

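The picture shows the probe held upright, with its tip at (380,338) and flange at (392,270). Both match the prediction, and the well is where expected at (371,389). I lower in stages.

Request:
carry_out --moves '[{"jaw": 0.015, "dx": -0.0015, "dy": -0.001, "dz": 0.015, "yaw": 0}, {"jaw": 0.015, "dx": 0, "dy": 0, "dz": 0.015, "yaw": 0}, {"jaw": 0.015, "dx": 0, "dy": 0, "dz": 0.01, "yaw": 0}, {"jaw": 0.015, "dx": 0, "dy": 0, "dz": 0.01, "yaw": 0}, {"jaw": 0.015, "dx": 0, "dy": 0, "dz": 0.01, "yaw": 0}, {"jaw": 0.015, "dx": 0, "dy": 0, "dz": 0.01, "yaw": 0}, {"jaw": 0.015, "dx": 0, "dy": 0, "dz": 0, "yaw": 0}, {"jaw": 0.015, "dx": 0, "dy": 0, "dz": 0, "yaw": 0}]'

```text
t: 6.58
tool_pos: [0.5905, -0.1638, 0.101]
orientation: [-0.0, 3.141, -0.0]
force: [-0.3, 0.7, -0.5]
opening: 0.0235
gripper_force: 25.0
```

Request:
carry_out --moves '[{"jaw": 0.015, "dx": 0, "dy": 0, "dz": 0.006, "yaw": 0}, {"jaw": 0.015, "dx": 0, "dy": 0, "dz": 0.005, "yaw": 0}, {"jaw": 0.015, "dx": 0, "dy": 0, "dz": 0.003, "yaw": 0}, {"jaw": 0.015, "dx": 0, "dy": 0, "dz": 0.001, "yaw": 0}, {"jaw": 0.015, "dx": 0, "dy": 0, "dz": 0, "yaw": 0}, {"jaw": 0.015, "dx": 0, "dy": 0, "dz": 0, "yaw": 0}]'

```text
t: 7.32
tool_pos: [0.5904, -0.1638, 0.0858]
orientation: [-0.0, 3.141, -0.0]
force: [0.3, 0.1, -1.9]
opening: 0.0238
gripper_force: 25.0
```

Request:
carry_out --moves '[{"jaw": 0.015, "dx": 0, "dy": 0, "dz": 0.001, "yaw": 0}, {"jaw": 0.015, "dx": 0, "dy": 0, "dz": 0.0005, "yaw": 0}, {"jaw": 0.015, "dx": 0, "dy": 0, "dz": 0, "yaw": 0}, {"jaw": 0.015, "dx": 0, "dy": 0, "dz": 0, "yaw": 0}]'

```text
t: 7.82
tool_pos: [0.5903, -0.1637, 0.0841]
orientation: [0.0, -3.142, -0.0]
force: [-0.4, 0.2, -1.7]
opening: 0.0239
gripper_force: 25.0
```

Request:
carry_out --moves '[{"jaw": 0.015, "dx": 0, "dy": 0, "dz": 0.0006, "yaw": 0}, {"jaw": 0.015, "dx": 0, "dy": 0, "dz": 0, "yaw": 0}, {"jaw": 0.015, "dx": 0, "dy": 0, "dz": 0, "yaw": 0}]'

```text
t: 8.2
tool_pos: [0.5904, -0.1638, 0.084]
orientation: [-0.0, 3.141, -0.0]
force: [-3.2, 1.7, 5.6]
opening: 0.0236
gripper_force: 25.0
```

Request:
carry_out --moves '[{"jaw": 0.015, "dx": 0, "dy": 0, "dz": 0.0005, "yaw": 0}, {"jaw": 0.015, "dx": 0, "dy": 0, "dz": 0, "yaw": 0}, {"jaw": 0.015, "dx": 0, "dy": 0, "dz": 0, "yaw": 0}]'

```text
t: 8.57
tool_pos: [0.5904, -0.1638, 0.084]
orientation: [-0.0, 3.141, -0.0]
force: [-5.1, 1.4, 8.6]
opening: 0.0239
gripper_force: 25.0
```

Run:
```python
from h import *
a=read_camera("scene");s=read_state();print(s["tool_pos"],s["force"])
cv2.imwrite("pics/s3.png",cv2.resize(a[150:270,330:490,::-1],(800,600),interpolation=2))
```

```text
[ 0.59036174 -0.16375626  0.08398125] [-6.05314695  1.65476093  7.80966607]
```

View pics/s3.png

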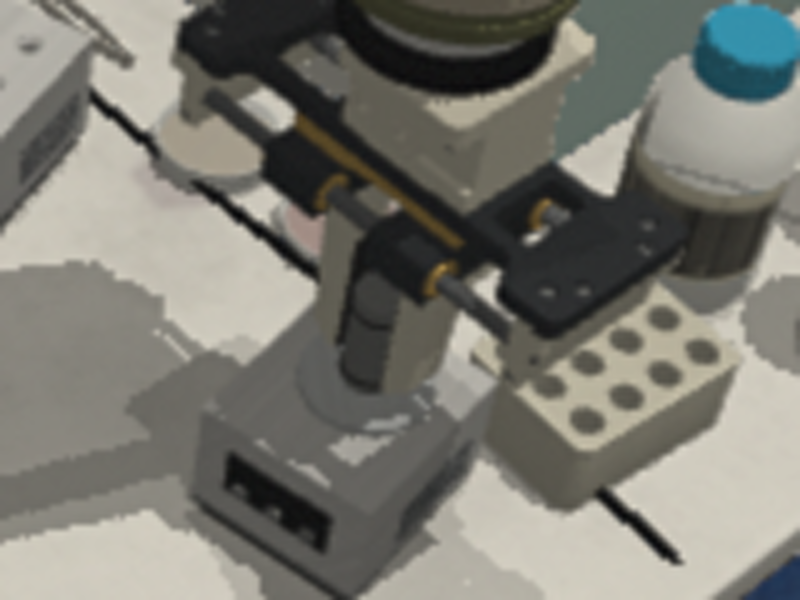

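The picture shows the flange lying on the block top around (365,385), and contact is confirmed at 8 N. I release and rise.

Request:
carry_out --moves '[{"jaw": 0.055, "dx": 0, "dy": 0, "dz": 0, "yaw": 0}, {"jaw": 0.055, "dx": 0, "dy": 0, "dz": 0, "yaw": 0}, {"jaw": 0.055, "dx": 0, "dy": 0, "dz": 0, "yaw": 0}, {"jaw": 0.055, "dx": 0, "dy": 0, "dz": 0, "yaw": 0}]'

```text
t: 9.12
tool_pos: [0.5902, -0.1637, 0.0828]
orientation: [0.0, -3.141, -0.0]
force: [0.0, -1.4, 0.7]
opening: 0.0539
gripper_force: 0.0
```

Request:
carry_out --moves '[{"jaw": 0.055, "dx": 0, "dy": 0, "dz": -0.01, "yaw": 0}, {"jaw": 0.055, "dx": 0, "dy": 0, "dz": -0.015, "yaw": 0}, {"jaw": 0.055, "dx": 0, "dy": 0, "dz": -0.025, "yaw": 0}, {"jaw": 0.055, "dx": 0, "dy": 0, "dz": -0.03, "yaw": 0}, {"jaw": 0.055, "dx": 0, "dy": 0, "dz": -0.03, "yaw": 0}, {"jaw": 0.055, "dx": 0, "dy": 0, "dz": -0.01, "yaw": 0}, {"jaw": 0.055, "dx": 0, "dy": 0, "dz": 0, "yaw": 0}, {"jaw": 0.055, "dx": 0, "dy": 0, "dz": 0, "yaw": 0}]'

```text
t: 10.12
tool_pos: [0.5896, -0.1635, 0.2015]
orientation: [0.0, -3.14, -0.001]
force: [-0.3, -0.7, -0.7]
opening: 0.0548
gripper_force: 0.0
```

Run:
```python
from h import *
a=read_camera("scene");s=read_state();print(s["tool_pos"],s["force"])
cv2.imwrite("pics/s4.png",cv2.resize(a[150:270,330:490,::-1],(800,600),interpolation=2))
```

```text
[ 0.58944187 -0.16345012  0.2012791 ] [ 0.09766212 -0.91557338 -0.47226398]
```

View pics/s4.png

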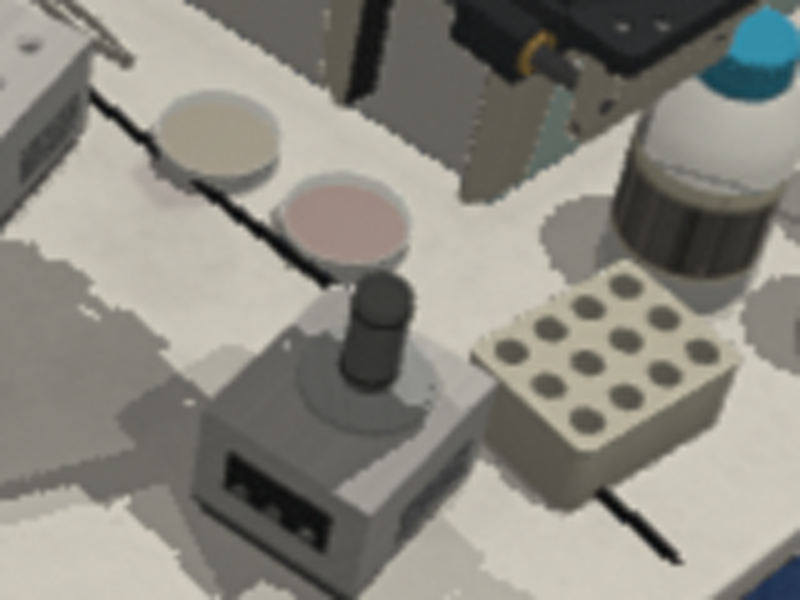

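The probe stands upright with its flange flat on the block, around (370,385), and the gripper is clear of it.

```bash
python3 -c "from plant import *;print(close_job())"
```

```text
the job is handed in; nothing more can be done
None
```

The probe is out of the dock and stands upright in the single-well block, flange flat on top and released only after contact; the job was handed in at about 10 s.

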